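# Tip up a link plate and lay it on the assembly stand

## Task

Two thin aluminium plates lie flush in the two tip-up trays. Press down the tail end of the plate that has the long window in it, so that its nose end tips up out of the tray, then take it by the raised end, lift it out and lay it down flat and centred on the white bed of the assembly stand, lengthwise between the two rails, and let go (which end points where does not matter; set it down, do not drop it). Leave the plain solid plate and its tray, and the servo, screwdriver and jar, as they are.

Things in the scene. Friction and masses are not known exactly. Their poses are not given: they have to be found in the camera images.
- link_plate: windowed link plate: bare aluminium, 160 x 60 x 5 mm, 80 to 155 g, window 70 mm (along x) by 24 mm through its middle, small dark dots near the corners; symmetric. Origin: centre of the underside; x along its length, z out of its upper face. Starts level in tray_link, underside 35 mm above the bench, x towards the tray's nose end, centred in the tray within 2 mm
- cover_plate: the other plate: same outline 160 x 60 x 5 mm, bare aluminium, but solid, no window. Origin: centre of the underside, x along its length. Lies in tray_cover in the same way; to be left alone
- tray_link: tray of the link plate: fixed, blue plastic, 200 x 85 x 40 mm. Origin: centre of its underside on the bench; x along its length towards the nose end, z up. Pocket 65 mm wide; side walls 10 mm thick, 40 mm high, level with the plate's top (2.5 mm gap each side). Nose end (+x): wall 40 mm high, inner face at x = 90 mm. Tail end (-x, nearer the robot): low wall, 15 mm high
- hinge_link (a point): hinge axis of the black rocker under the link plate: in tray_link's frame x = -30, y = 0, z = 30 mm, axis along y. The rocker is 46 mm wide and reaches from 56 mm behind the hinge to 55 mm before it; the plate lies on its top face, 5 mm above the hinge. A small lip at the tail stops the plate sliding back
- rocker_link (a joint): tilt of the rocker: 0 = level (start, stop), grows as the tail goes down and the nose up, 0.36 rad = fully tipped (stop; plate's nose end then up about 38 mm, tail end down about 18 mm). Pressing the plate 35 mm behind the hinge takes about 8 N. Stiff friction (0.25 N m): rocker and plate stay tipped when let go
- tray_cover: the other tray, of the same make, size and axes as tray_link, holding the solid plate; to be left alone
- rocker_cover (a joint): tilt of the rocker in tray_cover, as rocker_link; to be left at 0
- stand: fixed assembly stand: dark steel base 120 x 90 x 8 mm; white bed 76 (x) by 50 mm, its top 45 mm above the bench; beside it two dark rails 60 mm long (x), 6 mm thick, inner faces at y = +-34 mm, tops 57 mm above the bench. Origin: centre of the base's underside on the bench; x along the rails, z up. A centred plate overhangs the rails by 50 mm at each end: room for fingers
- servo: bystander: loose black servo motor, 80 x 30 x 62 mm, origin centre of underside
- screwdriver: bystander: loose screwdriver 180 mm long, lying
- jar: bystander: loose jar, 60 mm across, 75 mm high, blue cap, origin centre of underside
Mind the look-alikes: they are no part of the job. What is shaped like the tray_link but green is not meant. What is shaped like the link_plate but yellow is not meant.

How it is judged (in metres and radians):
On the way, in this order (a step that is already met when the one before it is completed fails the run):
1. the link plate is tipped up in its tray by pressing its tail: rocker past 0.25 rad, the plate still lying on it (value of joint rocker_link above 0.25 rad and angle between link_plate's own z axis and vertical above 0.2 rad and distance between link_plate and tray_link below 0.065 m), for 0.2 s.
2. the link plate is held in the fingers, lifted out of the tray (centre more than 70 mm above the bench) (contact force between link_plate and the fingers above 0.5 N and height (world z) of link_plate above 0.07 m), for 0.2 s.
At the end, for the whole second after the job is handed in: Windowed plate at rest on the bed between the rails, level within 0.06 rad, height within 4 mm, centre within 20 mm along and 10 mm across, within 0.15 rad of the rails; solid plate within 8 mm of its start, its rocker below 0.05 rad; servo, screwdriver, jar within 20 mm of theirs (x of link_plate in the frame of stand between -0.02 and 0.02 m and y of link_plate in the frame of stand between -0.01 and 0.01 m and z of link_plate in the frame of stand between 0.041 and 0.049 m and angle between link_plate's own z axis and vertical below 0.06 rad and angle between the x axis of link_plate and the x axis of stand, either way round below 0.15 rad and linear speed of link_plate below 0.02 m/s and distance of cover_plate from where it was at the start of the episode below 0.008 m and value of joint rocker_cover below 0.05 rad and distance of each of servo, screwdriver, jar from where it was at the start of the episode below 0.02 m); the robot touches nothing.
It fails at once if the link plate is dropped (moves faster than 0.7 m/s with no finger on it: a fall of more than about 25 mm) (linear speed of link_plate above 0.7 m/s and contact force between link_plate and the fingers below 0.01 N).
It fails at once if the solid plate is moved by more than 20 mm or its tray is tipped beyond 0.15 rad (distance of cover_plate from where it was at the start of the episode above 0.02 m or value of joint rocker_cover above 0.15 rad).
It fails at once if a bystander is moved by more than 40 mm (distance of any of servo, screwdriver, jar from where it was at the start of the episode above 0.04 m).
It also fails if it takes over 51 s, if anything falls off the work surface, if the arm or the gripper's body presses on something with over 40 N, if the wrist force passes 120 N, or if a joint passes its speed limit or range.

## Robot

A 6-joint arm with a two-finger parallel gripper is mounted at the origin on the work surface. World frame = base frame: x ahead of the robot, y to its left, z up, the work surface at z = 0. Lengths are in mm, angles in degrees, forces in N, time in s.
With the tool pointing down it reaches from about 325 to 775 mm from the base axis. Payload 5.5 kg.
Tool frame: the origin (TCP) lies between the finger pads; the fingertips stand 19 mm ahead of it and the grasp point (between the pads) is the TCP; z points along the fingers, y is the line along which they close (so a half turn about z gives the same grasp; the last joint's range is limited). The gripper opens to 85 mm and grips with 20 to 120 N. Pads are 22 mm wide; open, the fingers measure 114 mm over their backs; the gripper's body (76 mm by 85 mm) begins 54 mm behind the grasp point. The pads swing forward as they close: fully open they stand 13 mm farther back than shut.
Start: joints at [-70.342, 5.22, 70.514, -0, 104.267, -3.249], TCP at [233.541, -552.698, 250.275] pointing down, gripper open.
Joint ranges: [-164.24, 164.24], [-49.07, 125.15], [9.68, 141.18], [-86.29, 266.29], [3.28, 154.24], [-151.56, 151.56]. Speed limits (degrees/s): [147.25, 147.25, 172.46, 180, 180, 180].

## Interface

Orientations are given as [roll, pitch, yaw] about the fixed x, y, z axes, in that order (R = Rz(yaw) Ry(pitch) Rx(roll)).
In Python, from station import arm gives the robot as it stands. Calls block until the motion is done:
- arm.move_ptp(position, orientation): joint-space move of the TCP to a pose.
- arm.movel(position, vel=150, orientation=None): straight line of the TCP; orientation=None keeps the orientation; vel is the mean speed in mm/s.
- arm.move_joints(angles): joint-space move.
- arm.gripper_to(opening, force=None): opening from 0.0 (shut) to 1.0 (fully open); force is the grip in N (None keeps the last); returns when the fingers have stopped.
- arm.pause(seconds).
- arm.ik(position, orientation): joint angles nearest the present ones, or None.
- arm.get_state(): the state.
- arm.grab_frame(name): name is "scene" or "top" or "wrist"; returns the picture (480x640x3 uint8, blue, green, red); there is no depth.
- arm.get_calibration(name): a dict with "fx", "fy", "cx", "cy" (pixels), "k1" (the pictures are not rectified: a ray, as slopes to the right and down, at radius r is drawn at 1 + k1 r^2 times it, then the intrinsics apply), "R" (3x3) and "t" (3): a world point X has camera coordinates R X + t; the wrist camera has in their place "mount" (4x4, takes a point from camera to tool coordinates, whose origin is the TCP and whose axes are the flange's). Camera axes: x right, y down, z forward; pixel columns grow to the right and rows downward; lengths in mm; the calibration is good to about 2 mm. A picture is of the moment at which its call begins: read the wrist's pose just before it. get_calibration takes no time and is no camera call.
A pose or a line that the arm cannot do raises arm.PlanningError and nothing moves.
- arm.job_done(): hands the job in; it is judged then, once.
Trained networks look in the newest picture that a camera, given by its name, has taken for a name from the list of things; names that differ only in an ending like _2 or _b are one class to them, and where a whole thing is asked for, a point or a joint stands for the part that bears it (a point fixed in the world has none). Each returns a list of dicts, best first, with "score" (0 to 1); they miss things now and then, are a little off and sometimes report something else, mostly with a low value. They report only what shows in the picture. A call takes as long as a camera call. They do not tell look-alikes from the thing itself.
- arm.search_frame(camera, query): "box" ([left, top, right, bottom] in pixels, round what is visible of it).
- arm.regions_of(camera, query): "mask" (480x640 bool, what is visible of it) and "box" ([left, top, right, bottom] in pixels, round what is visible of it).
- arm.landmark_of(camera, query): "location" ([column, row] in pixels: a listed point, or the origin of a listed thing).
The state is a dict: "clock": time; "q": joint angles; "qvel": joint speeds; "effort": joint torques, N m; "position": TCP position; "orientation": TCP orientation; "wrist_force": force on the tool from outside, world axes, zero at the start; "ft_torque": the same for the moment, N m; "gripper_width": opening from 0.0 (shut) to 1.0 (fully open); "grasp_force": force on a finger pad.
Only numpy, scipy, OpenCV 4.12 (cv2) and the standard library are available. Lean on these libraries where they do the work, as an engineer would, in place of code of your own. Each camera call takes 0.05 s, during which the arm holds its last target. There are 200 camera calls.

## Working session

There is one attempt and no reset: what is moved stays moved. The work goes in short steps, each a Python script; the robot and the scene stay as the last script left them, time stands still between calls to the robot, and variables do not carry over. Pictures are saved under pics/ and viewed, at most 10 in all, crops included, and the job is handed in when it is done.

```bash
mkdir -p pics; ls
python3 - <<'E'
from station import arm
import cv2,numpy as np
for c in ("top","scene"):
    im=arm.grab_frame(c); cv2.imwrite(f"pics/{c}0.png",im)
    k=arm.get_calibration(c); print(c,{a:np.round(b,4).tolist() for a,b in k.items() if a!='name'})
    for q in ("link_plate","cover_plate","tray_link","tray_cover","stand","hinge_link","servo","screwdriver","jar"):
        print(q,[(np.round(d["location"]).tolist(),round(d["score"],2)) for d in arm.landmark_of(c,q)][:4])
print(arm.get_state())
E
```

```text
pics
top {'fx': 491.169, 'fy': 491.169, 'cx': 326.2201, 'cy': 245.8869, 'k1': 0.0375, 'R': [[-0.0291, -0.9993, -0.0247], [-0.9881, 0.0325, -0.1502], [0.1509, 0.0201, -0.9883]], 't': [142.508, 542.8299, 1176.4678]}
link_plate [([363.0, 326.0], 0.86), ([374.0, 232.0], 0.57)]
cover_plate [([480.0, 230.0], 0.56)]
tray_link [([252.0, 158.0], 0.8), ([375.0, 232.0], 0.62), ([475.0, 342.0], 0.6)]
tray_cover [([474.0, 236.0], 0.72)]
stand [([281.0, 252.0], 0.76), ([202.0, 219.0], 0.67)]
hinge_link [([248.0, 163.0], 0.85), ([376.0, 246.0], 0.84), ([472.0, 352.0], 0.76)]
servo [([416.0, 152.0], 0.77)]
screwdriver [([324.0, 159.0], 0.6)]
jar [([204.0, 220.0], 0.72)]
scene {'fx': 615.943, 'fy': 615.943, 'cx': 325.3143, 'cy': 242.2388, 'k1': -0.1751, 'R': [[-0.1906, 0.9816, 0.0076], [0.8425, 0.1676, -0.5119], [-0.5038, -0.0912, -0.859]], 't': [-9.5113, -468.0086, 1705.8956]}
link_plate [([270.0, 246.0], 0.81), ([311.0, 177.0], 0.77)]
cover_plate [([163.0, 225.0], 0.94)]
tray_link [([212.0, 150.0], 0.6)]
tray_cover [([168.0, 231.0], 0.59)]
stand [([381.0, 254.0], 0.62)]
hinge_link [([215.0, 128.0], 0.8), ([276.0, 234.0], 0.68), ([398.0, 343.0], 0.6)]
servo [([197.0, 330.0], 0.78)]
screwdriver []
jar [([466.0, 304.0], 0.66)]
{'clock': 1.0, 'q': array([-7.03414845e+01,  5.22010980e+00,  7.05141416e+01,  1.95278644e-03,
        1.04265983e+02, -3.24973345e+00]), 'qvel': array([-0.02041394, -0.08504039, -0.03749282, -0.03794491,  0.02074284,
        0.0512471 ]), 'effort': array([ 1.37630119e-03, -4.58491087e+01, -4.18101561e+01, -2.52615661e-05,
        9.29812923e-04,  1.25332210e-05]), 'position': array([ 233.55826751, -552.69644663,  250.26813351]), 'orientation': array([-1.79999873e+02, -1.90282232e-03,  2.29087302e+01]), 'wrist_force': array([-0.47907158, -0.2005681 ,  0.17686212]), 'ft_torque': array([-0.04070854,  0.00842069, -0.02112149]), 'grasp_force': 0.0, 'gripper_width': 1.0012866798812454}
```

View pics/top0.png

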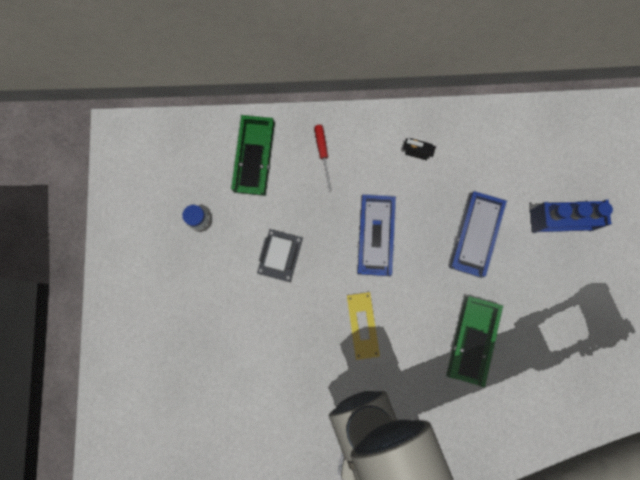

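Candidates for the link plate are the windowed aluminium plate in the blue tray at (377,235), the yellow windowed plate at (363,325), the solid plate in the blue tray at (478,233), and the green trays at (253,155) and (475,340). I choose (377,235). The stand is at (280,255).

```bash
cat > h.py <<'E'
from station import arm
import cv2,numpy as np
from scipy.spatial.transform import Rotation as Ro
def campose(c):
    k=arm.get_calibration(c)
    if "mount" in k:
        s=arm.get_state(); T=np.eye(4); T[:3,:3]=Ro.from_euler("xyz",s["orientation"],degrees=True).as_matrix(); T[:3,3]=s["position"]
        T=T@np.array(k["mount"]); return k,T[:3,:3],T[:3,3]
    R=np.array(k["R"]); return k,R.T,-R.T@np.array(k["t"])
def world(cp,px,z):
    k,R,o=cp; K=np.array([[k["fx"],0,k["cx"]],[0,k["fy"],k["cy"]],[0,0,1]])
    p=cv2.undistortPoints(np.array(px,float).reshape(-1,1,2),K,np.array([k["k1"],0,0,0,0]))[:,0]
    d=np.c_[p,np.ones(len(p))]@R.T
    return (o+d*((z-o[2])/d[:,2])[:,None])[:,:2]
def rect(cp,mask,z):
    c=max(cv2.findContours(mask.astype(np.uint8),0,1)[0],key=cv2.contourArea)
    (x,y),(a,b),t=cv2.minAreaRect(world(cp,c[:,0],z).astype(np.float32))
    if a<b: a,b,t=b,a,t+90
    return np.round([x,y,a,b,(t+90)%180-90],1)
E
python3 - <<'E'
from h import *
im=arm.grab_frame("top"); cp=campose("top")
cv2.imwrite("pics/crop.png",cv2.resize(im[170:300,230:520],None,fx=2.7,fy=2.7,interpolation=cv2.INTER_CUBIC))
for q,z in (("link_plate",40),("cover_plate",40),("tray_link",40),("tray_cover",40),("stand",8)):
    for d in arm.regions_of("top",q)[:4]: print(q,round(d["score"],2),np.round(d["box"]),rect(cp,d["mask"],z))
for q in("servo","screwdriver","jar"):
    for d in arm.search_frame("top",q)[:1]: print(q,d["score"],world(cp,np.array(d["box"]).reshape(2,2),0).round().tolist())
E
```

```text
link_plate 0.82 [346. 294. 384. 361.] [350.8  42.5 156.9  58.8   6. ]
link_plate 0.7 [363. 199. 390. 266.] [574.1  -1.5 157.   59.7  -2.7]
cover_plate 0.9 [462. 202. 499. 265.] [ 569.6 -252.3  159.1   61.4  -20.1]
tray_link 0.75 [359. 194. 393. 276.] [572.8  -1.5 203.3  88.   -5.5]
tray_link 0.69 [232. 116. 276. 194.] [791.2 307.9 207.9  95.8  -7.7]
tray_link 0.57 [447. 298. 505. 387.] [ 307.1 -222.5  200.4   96.8  -17.8]
tray_cover 0.58 [449. 192. 508. 278.] [ 566.6 -249.8  210.4   95.   -19.4]
stand 0.82 [257. 228. 300. 281.] [534.  247.3 120.9  95.6 -16.9]
servo 0.75 [[843.0, -83.0], [767.0, -159.0]]
screwdriver 0.8 [[877.0, 152.0], [764.0, 112.0]]
jar 0.62 [[680.0, 509.0], [601.0, 416.0]]
```

View pics/crop.png

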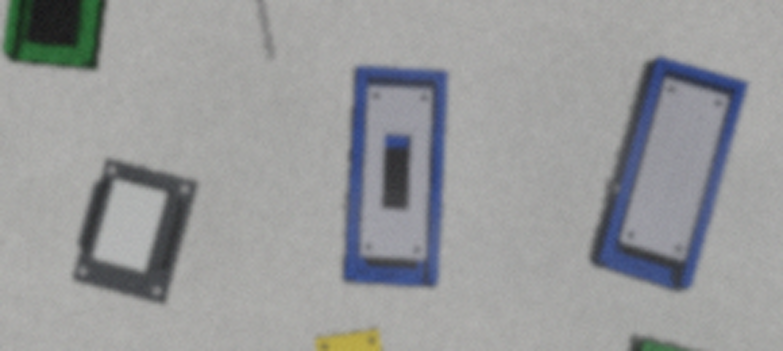

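The crop confirms the choice: the windowed plate is in the blue tray with its low tail wall towards the robot, and the solid plate is to its right. Next I take close looks with the wrist camera.

```bash
python3 - <<'E'
from h import *
m=np.array(arm.get_calibration("wrist")["mount"]); print(m.round(2).tolist())
def look(xy,yaw,z,n):
    R=Ro.from_euler("xyz",[180,0,yaw],degrees=True).as_matrix()
    o=R@m[:3,3]; d=R@m[:3,2]; h=z+o[2]-40
    off=(o+d*(h/-d[2]))[:2]
    arm.move_ptp([xy[0]-off[0],xy[1]-off[1],z],[180,0,yaw])
    cp=campose("wrist"); im=arm.grab_frame("wrist"); cv2.imwrite(f"pics/{n}.png",im); return cp
arm.gripper_to(0.0) if 0 else None
for xy,yaw,n,qs in (((534,247),-17,"w_stand",(("stand",8),)),((573,-1.5),-3,"w_tray",(("link_plate",40),("tray_link",40)))):
    cp=look(xy,yaw,300,n)
    for q,z in qs:
        for d in arm.regions_of("wrist",q)[:3]: print(q,round(d["score"],2),np.round(d["box"]),rect(cp,d["mask"],z))
        for d in arm.landmark_of("wrist",q)[:2]: print(d["score"],world(cp,[d["location"]],z+(-8 if z==8 else -5)))
    np.save(n+".npy",np.r_[cp[1].ravel(),cp[2]])
print(arm.get_state()["clock"])
E
python3 -c "
import cv2,numpy as np
a=cv2.imread('pics/w_tray.png');b=cv2.imread('pics/w_stand.png')
cv2.imwrite('pics/w2.png',cv2.resize(np.hstack([a,b]),(800,300)))"
```

```text
[[-0.0, -0.95, -0.31, 79.22], [1.0, -0.0, -0.0, -0.06], [0.0, -0.31, 0.95, -124.11], [0.0, 0.0, 0.0, 1.0]]
stand 0.83 [287. 176. 370. 275.] [533.1 245.9 120.8  91.2 -16.6]
0.72 [[532.46725565 244.62906504]]
link_plate 0.96 [299. 155. 363. 304.] [ 5.749e+02 -5.000e-01  1.627e+02  6.110e+01 -4.900e+00]
link_plate 0.86 [269. 332. 337. 432.] [379.2  36.8 152.   58.3   6. ]
0.76 [[378.83694111  39.45746604]]
0.67 [[572.4118356   -1.03830639]]
tray_link 0.86 [286. 134. 377. 319.] [575.   -1.  202.1  89.1  -5.9]
tray_link 0.72 [  0.   0.  72. 141.] [760.1 283.9 133.8  80.7 -10.2]
tray_link 0.61 [495. 335. 568. 462.] [ 404.4 -246.1  118.2   47.5   51.3]
0.97 [[789.21743816 283.37072048]]
0.88 [[585.22861374  -6.17457206]]
5.8167
```

View pics/w2.png

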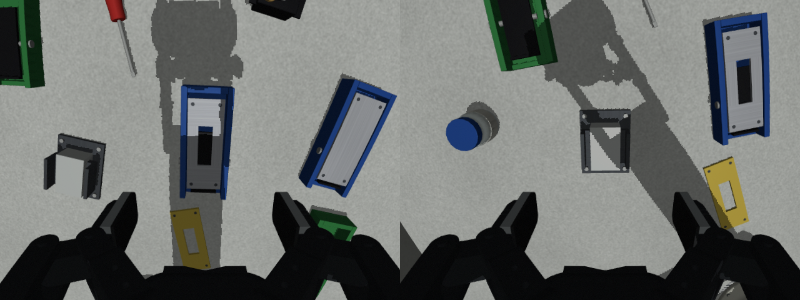

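Tray: about (574.7, -0.8), yaw -4.8°. Stand: (533, 246), yaw -16.7°. The sizes match the ones given. Now I press the tail.

```bash
cat >> h.py <<'E'
TY=-4.8; TO=np.array([574.7,-0.8]); SY=-16.7; SO=np.array([533.,246.])
def fr(o,yaw,x,y=0):
    c,s=np.cos(np.radians(yaw)),np.sin(np.radians(yaw)); return o+[c*x-s*y,s*x+c*y]
E
python3 - <<'E'
from h import *
P=lambda z:[*fr(TO,TY,-70),z]
arm.gripper_to(0.0,60)
arm.move_ptp(P(110),[180,0,TY])
arm.movel(P(75),100)
f0=arm.get_state()["wrist_force"][2]
z=75; L=[]
while z>42:
    z-=1.5; arm.movel(P(z),30); s=arm.get_state(); f=s["wrist_force"][2]-f0; L.append((z,round(s["position"][2],1),round(f,1)))
    if f>22: break
print(L); 
arm.movel(P(130),150)
cp=campose("scene"); cv2.imwrite("pics/s1.png",arm.grab_frame("scene")[120:360,140:460]); print(arm.get_state()["clock"])
im=cv2.imread("pics/s1.png"); cv2.imwrite("pics/s1b.png",cv2.resize(im,None,fx=2.4,fy=2.4))
E
```

```text
[(73.5, np.float64(74.2), np.float64(0.2)), (72.0, np.float64(72.0), np.float64(0.3)), (70.5, np.float64(70.3), np.float64(0.4)), (69.0, np.float64(68.8), np.float64(0.3)), (67.5, np.float64(67.3), np.float64(0.2)), (66.0, np.float64(65.8), np.float64(0.4)), (64.5, np.float64(64.4), np.float64(0.6)), (63.0, np.float64(62.9), np.float64(0.7)), (61.5, np.float64(61.4), np.float64(0.8)), (60.0, np.float64(59.8), np.float64(0.6)), (58.5, np.float64(58.8), np.float64(1.9)), (57.0, np.float64(57.8), np.float64(6.5)), (55.5, np.float64(56.5), np.float64(8.3)), (54.0, np.float64(55.0), np.float64(9.0)), (52.5, np.float64(53.3), np.float64(8.7)), (51.0, np.float64(51.7), np.float64(7.4)), (49.5, np.float64(50.0), np.float64(7.5)), (48.0, np.float64(48.4), np.float64(8.2)), (46.5, np.float64(47.0), np.float64(8.9)), (45.0, np.float64(46.6), np.float64(13.8)), (43.5, np.float64(46.4), np.float64(20.9)), (42.0, np.float64(46.2), np.float64(26.8))]
14.2583
```

View pics/s1b.png

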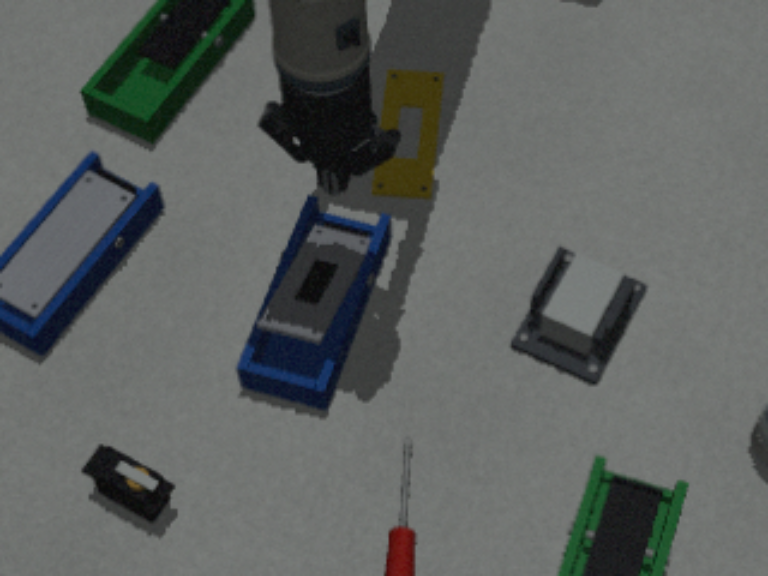

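The rocker is on its stop: the force rose at TCP z 46.5, after contact at 59 (tip offset 19 when shut). The picture shows the nose raised at about (300,325), near the tray's far end. Now I grasp by the long sides near the nose, with the tool normal to the plate.

Run:
```python
from h import *
t=0.36; c,s=np.cos(t),np.sin(t); o=[180,-np.degrees(t),TY]
def G(d,dz=0):
    a,h=88,7.5+d; x=-30+a*c-h*s; z=30+a*s+h*c
    return [*fr(TO,TY,x),z+dz]
arm.gripper_to(1.0)
arm.move_ptp(G(70),o)
arm.movel(G(-3),100)
f=arm.get_state()["wrist_force"]
arm.gripper_to(0.0,110)
st=arm.get_state(); print(st["gripper_width"],st["grasp_force"],f,st["wrist_force"],st["clock"])
arm.movel(G(-3,20),60); arm.movel(G(-3,110),120); 
st=arm.get_state(); print(st["gripper_width"],st["grasp_force"],st["wrist_force"],st["clock"])
cv2.imwrite("pics/s2.png",cv2.resize(arm.grab_frame("scene")[100:360,140:460],None,fx=2.2,fy=2.2))
```

```text
0.6713706250708501 115.6564596737735 [ 0.52814277 -0.02567692 -0.02681414] [-0.53618491 -0.35882119  4.64552093] 16.7833
0.6655609283387063 116.67256616754457 [ 0.44431977 -0.63860005 -1.10890129] 18.1667
```

View pics/s2.png

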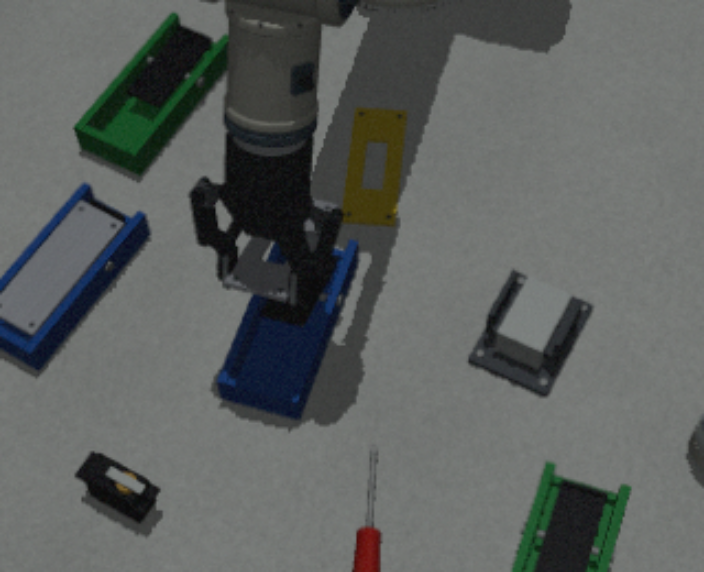

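The plate is held and out of the tray, between the fingers at about (260,275). I carry it over the stand with the tool vertical and check how level it is.

Run:
```python
from h import *
S=lambda z:[*fr(SO,SY,58),z]
arm.movel(S(175),180,[180,0,SY])
arm.movel(S(85),100)
st=arm.get_state(); print(st["gripper_width"],st["grasp_force"],st["position"],st["wrist_force"],st["ft_torque"],st["clock"])
cp=campose("wrist"); w=arm.grab_frame("wrist")
for d in arm.regions_of("wrist","link_plate")[:3]: print(round(d["score"],2),np.round(d["box"]),rect(cp,d["mask"],90))
s=arm.grab_frame("scene"); t=arm.grab_frame("top"); cp=campose("top")
for d in arm.regions_of("top","link_plate")[:3]: print(round(d["score"],2),np.round(d["box"]),rect(cp,d["mask"],90))
s=cv2.resize(s[150:310,290:490],None,fx=2,fy=2); t=cv2.resize(t[180:340,220:420],None,fx=2,fy=2)
cv2.imwrite("pics/m3.png",np.vstack([np.hstack([s,t]),cv2.resize(w[80:],(400,250)).repeat(1,0) if 0 else cv2.copyMakeBorder(cv2.resize(w,(360,270)),0,0,0,440,0)]))
```

```text
0.6658270523501062 116.6832907393109 [589.08126409 229.52519416  86.11073196] [ 0.45701168 -0.69005271 -1.45161428] [-0.01168436 -0.04373403  0.00402828] 20.7333
0.91 [590. 381. 640. 448.] [510.7 122.   37.2  20.7   2.2]
0.89 [243. 282. 412. 434.] [577.9 232.4  70.1  60.5 -17.2]
0.62 [348. 295. 383. 362.] [351.3  45.1 151.1  56.5   5.8]
0.59 [260. 229. 293. 285.] [519.  250.4 127.5  60.1 -16.2]
0.18 [268. 235. 301. 277.] [517.4 205.5 102.2  24.8 -16.4]
```

View pics/m3.png

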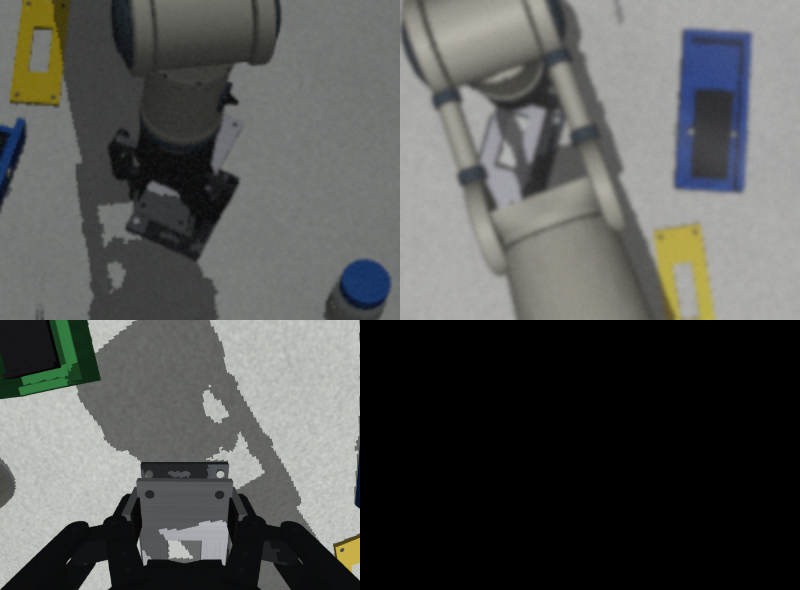

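The plate shows square in the fingers (wrist view, nose dots near (150,495) and (220,495)) and its width comes out right at the height I assumed. I lower it with force sensing.

Run:
```python
from h import *
S=lambda z:[*fr(SO,SY,58),z]
arm.movel(S(54),60); arm.pause(0.2)
f0=arm.get_state(); L=[]; z=54
while z>40:
    z-=1; arm.movel(S(z),20); s=arm.get_state(); f=s["wrist_force"]-f0["wrist_force"]; q=s["ft_torque"]-f0["ft_torque"]; L.append([z,round(s["position"][2],1),round(f[2],1),*q.round(2).tolist()])
    if f[2]>6: break
for l in L: print(*l)
print(s["clock"])
cp=campose("wrist"); w=arm.grab_frame("wrist")
for d in arm.regions_of("wrist","link_plate")[:2]: print(round(d["score"],2),np.round(d["box"]),rect(cp,d["mask"],50))
cv2.imwrite("pics/w4.png",w[180:430,160:480].repeat(2,0).repeat(2,1))
```

```text
53 53.1 -1.2 0.01 0.0 -0.06
52 51.9 -0.6 -0.04 -0.03 -0.04
51 50.8 -0.4 -0.06 -0.02 -0.05
50 49.9 -1.0 -0.04 -0.04 -0.03
49 48.9 -0.9 -0.09 0.03 -0.05
48 47.9 -0.7 -0.07 0.08 -0.12
47 46.9 -0.5 -0.08 -0.03 -0.04
46 46.2 0.8 0.07 0.05 -0.02
45 45.9 5.0 -0.04 0.32 -0.02
44 45.7 8.8 -0.12 0.71 -0.01
24.35
0.71 [625. 440. 640. 461.] [487.3 113.2  17.4   4.9   3.3]
```

View pics/w4.png

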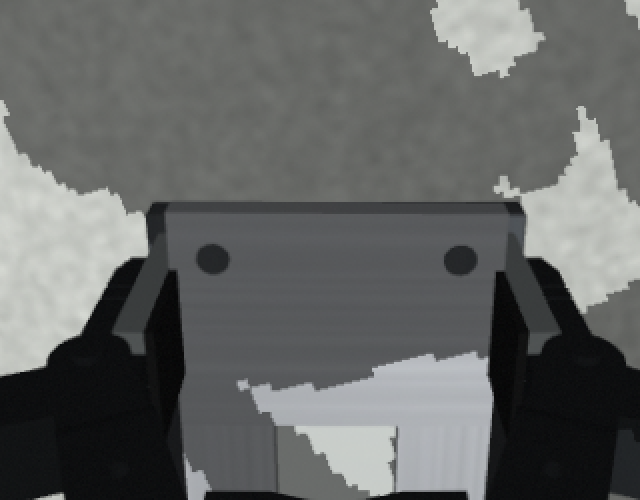

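The plate touches down at TCP z 46, which fits resting flat on the bed; a rail would have stopped it 12 mm higher. I release, retreat and check.

Run:
```python
from h import *
S=lambda z:[*fr(SO,SY,58),z]
arm.movel(S(45.3),20); arm.gripper_to(1.0); arm.pause(0.2)
arm.movel(S(150),80)
x,y=fr(SO,SY,-70); arm.move_ptp([x-60,y,300],[180,0,SY]); arm.pause(.2)
cp=campose("wrist"); w=arm.grab_frame("wrist")
for q,z in (("link_plate",50),("stand",8)):
    for d in arm.regions_of("wrist",q)[:3]: print(q,round(d["score"],2),np.round(d["box"]),rect(cp,d["mask"],z))
s=arm.grab_frame("scene"); print(arm.get_state()["clock"])
b=cv2.resize(s[190:310,320:480],(533,400)); 
cv2.imwrite("pics/m5.png",np.hstack([b[:,:400],cv2.resize(w[60:380,160:480],(400,400))]))
```

```text
link_plate 0.92 [274.   0. 341. 145.] [517.1 250.4 127.4  61.2 -16.7]
link_plate 0.86 [486.  98. 570. 248.] [363.9  63.3 144.   55.6   6.5]
28.1083
```

View pics/m5.png

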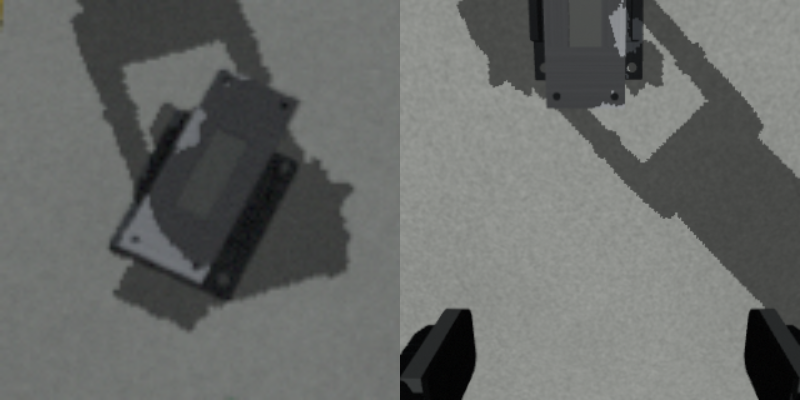

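The plate lies flat between the rails (left view, rails at (165,155) and (260,220)). Its tail end puts the centre at about (532.7, 245.7), against the stand at (533, 246). Handing in.

```bash
python3 -c "
from station import arm
print(arm.job_done())"
```

```text
the job is handed in; nothing more can be done
None
```

The windowed plate was tipped up, lifted out by its nose end and laid flat between the rails; its centre measures within about 1 mm of the stand's, and the job was handed in at about 28 s of 51 s (no verdict was returned).

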